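Set the relay test set's gate lever to the marked slot

TASK

The selector lever of the relay test set stands in the far middle slot of its gate. Push it with the fingertips or the outside of the fingers, without gripping it, through the cross slot and fully home into the corner slot beside which the upright brass index post stands (the other three corners have only flat caps), and leave it there. The post and everything else loose stay where they are.

Things in the scene. Friction and masses are not known exactly. Their poses are not given: they have to be found in the camera images.
- testset: Relay test set: grey steel case fixed to the table, 240 mm (x) by 280 mm (y), aluminium top 110 mm above the table. Origin under its centre. z up; x points away from its front panel (with dial, knobs, terminals), which faces the robot within 26 degrees; y to the left seen from the robot.
- gate (a point): Centre of the gate in the case top, axes as the case. Opening 66 mm (x) by 80 mm (y) with four round-nosed tongues 16 mm wide reaching in along x from both edges, centred at y = +-16 mm, ending 8 mm short of x = 0. They leave a cross slot along y at x = 0 and three tracks along x at y = 0 and +-32 mm, all 16 mm wide, for the lever's 10 mm rod.
- lever_fore (a joint): Lean of the selector lever along the case's x, rad: 0 upright (in the cross slot), positive towards +x, stops -0.30 and +0.30 (slot ends, fully home). Pivot 80 mm below point gate. Starts at 0.15 to 0.29 in the middle track. Stiff (about 3 N at the knob), no spring, stays where left. To change track it must be within about 0.04 of 0; the round noses guide it.
- lever_side (a joint): Lean of the lever along the case's y, rad: 0 middle track, positive towards +y, stops -0.38 and +0.38 in the outer tracks. Same stiffness; starts at about 0. It can pass from track to track only in the cross slot.
- lever_knob (a point): Centre of the lever's black knob, a cylinder 28 mm across and 45 mm long in line with the lever, 157 mm from the pivot (77 mm above the case top when upright, 59 mm fully home in a corner). Fully home in a corner slot it is about 43 mm along x and 58 mm along y from the gate's centre. z axis up along the lever.
- lever_top (a point): Point on the lever's axis 5 mm below the top of the knob (175 mm from the pivot).
- lever_neck (a point): Point on the lever's bare 10 mm steel rod, 13 mm below the knob (122 mm from the pivot).
- post_mid (a point): Middle, half-way up, of the loose brass index post (foot 24 mm, stem 16 mm wide, 34 mm tall, about 80 g), standing on the case top beside one of the four corner slots, 30 mm along x and 66 mm along y from the gate's centre, either way. It marks the wanted slot. At the other three corners, likewise placed, are fixed flat brass caps 16 mm across, 4 mm high.
- fuse: Bystander: white ceramic fuse, standing cylinder 20 mm across, 38 mm tall, on the far margin of the case top (85 to 100 mm beyond the gate's centre). Origin at its foot.
- nut: Bystander: dark steel terminal nut 26 mm across, 22 mm tall, on the near margin of the case top (85 to 100 mm before the gate's centre). Origin at its foot.
- screwdriver: Bystander: red screwdriver lying on the table to the right. Origin at its underside.
- module: Bystander: black relay module, 120 x 90 x 45 mm, on the table to the right. Origin under its centre.
- meter: Bystander: grey hand multimeter, 170 x 80 x 35 mm, lying on the table to the left. Origin under its centre.
- mug: Bystander: blue mug 80 mm across, 90 mm tall, on the table to the left. Origin under its centre.

How it is judged:
At the end, for the whole second after the job is handed in: The lever rests in the corner slot marked by the post: leaning at least 0.25 rad along the case's x (stop 0.30) and at least 0.30 rad along its y (stop 0.38), knob centre within 45 mm horizontally of the post, not moving (under 0.05 rad/s); the post still upright and within 10 mm of where it was ((value of joint lever_fore above 0.25 rad or value of joint lever_fore below -0.25 rad) and (value of joint lever_side above 0.3 rad or value of joint lever_side below -0.3 rad) and horizontal distance between lever_knob and post_mid below 0.045 m and velocity of joint lever_fore between -0.05 and 0.05 rad/s and velocity of joint lever_side between -0.05 and 0.05 rad/s and distance of post_mid from where it was at the start of the episode below 0.01 m and angle between post_mid's own z axis and vertical below 0.2 rad); the robot touches nothing.
It fails at once if the lever is taken between the fingers instead of being pushed (distance between the grasp point and lever_knob below 0.014 m or distance between the grasp point and lever_top below 0.014 m or distance between the grasp point and lever_neck below 0.01 m).
It fails at once if the index post is moved by more than 10 mm, knocked over or lifted (distance of post_mid from where it was at the start of the episode above 0.01 m or angle between post_mid's own z axis and vertical above 0.3 rad).
It fails at once if another loose thing is moved by more than 20 mm or lifted (distance of any of fuse, nut, screwdriver, module, meter, mug from where it was at the start of the episode above 0.02 m).
It also fails if it takes over 51 s, if anything falls off the work surface, if the arm or the gripper's body presses on something with over 40 N, if the wrist force passes 120 N, or if a joint passes its speed limit or range.

ROBOT

A 7-joint arm with a two-finger parallel gripper is mounted at the origin on the work surface. World frame = base frame: x ahead of the robot, y to its left, z up, the work surface at z = 0. Lengths are in m, angles in rad, forces in N, time in s.
With the tool pointing down it reaches from about 0.4 to 0.85 m from the base axis. Payload 4.5 kg.
Tool frame: the origin (TCP) lies on the centre line of the jaws, within the pads' length; the fingertips stand 8 mm ahead of it and the grasp point (between the pads) lies 11 mm behind it; z points along the fingers, x is the direction in which the jaws open and shut, and the axes are right-handed (so a half turn about z gives the same grasp; the last joint's range is limited). The gripper opens to 88 mm and grips with 3 to 60 N. Pads are 18 mm wide; open, the fingers measure 123 mm over their backs; the gripper's body (75 mm by 187 mm) begins 45 mm behind the grasp point.
Start: joints at [1.305, 0.689, -0.195, 1.565, 0.157, 0.902, -0.215], TCP at [0.185, -0.597, 0.247] pointing down, gripper open.
Joint ranges: [-3.01, 3.01], [-0.46, 2.08], [-1.47, 1.51], [0.13, 2.56], [-1, 4.14], [0.04, 2.09], [-2.66, 2.66]. Speed limits (rad/s): [2.57, 2.57, 3.14, 3.14, 3.14, 3.14, 3.14].

INTERFACE

Orientations are given as a unit quaternion [x, y, z, w].
In Python, from plant import r gives the robot as it stands.
- The arm moves only by the shell command python3 -m pendant 'ROWS' [FORCE]. ROWS is JSON, a list of rows, each a list of 3 entries, a list of its own where there are three numbers: the turn, a rotation vector about the tool's x, y, z in rad, then the shift along the tool's x, y, z in m, then the opening, from 0 (shut) to 1 (fully open). In form: [[[wx, wy, wz], [tx, ty, tz], claw], ...]. A call has 1 to 10 rows; each row is the pose to reach, as a shift and turn from the pose commanded when the call began, along the tool's axes at that moment; what a row does not reach only later rows make up. A row lasts 1/10 s, in which the tool goes at most 50 mm and 8.59 degrees, less where a joint would pass 70% of its speed; a pose out of reach is approached as far as the arm can. A call with a gripper value outside its range is refused whole. The fingers move at their own pace and stop on an object; FORCE is the grip in N (left out, the last holds). Time passes only in rows, so rows that repeat a pose let the fingers close. It gives the time, the measured TCP pose, the force and the opening at its end, in the units of the state.
- r.get_state(): the state, without advancing time (a new reading comes with each control period).
- r.snapshot(name): name is "scene" or "top"; returns a dict with "image" (480x640x3 uint8, red, green, blue), "mtx" (3x3 intrinsics, pixels), "R" (3x3) and "t" (3): a world point X has camera coordinates R X + t. Camera axes: x right, y down, z forward; pixel columns grow to the right and rows downward; lengths in m; the calibration is good to about 2 mm. A picture is of the moment at which its call begins. There is no depth.
- r.finish_job(): hands the job in, once; it reports no verdict.
The state is a dict: "clock": time; "q": joint angles; "qd": joint speeds; "joint_torque": joint torques, N m; "tool_pos": TCP position; "eef_rot": TCP orientation; "contact_force": force on the tool from outside, world axes, zero at the start; "moment": the same for the moment, N m; "opening": opening from 0.0 (shut) to 1.0 (fully open).
Only numpy, scipy, OpenCV 4.12 (cv2) and the standard library are available. Lean on these libraries where they do the work, as an engineer would, in place of code of your own. Each camera call takes 0.05 s, during which the arm holds its last target. There are 200 camera calls.

## Working session

There is one attempt and no reset: what is moved stays moved. The work goes in short steps, Python scripts to look and compute and a shell command to move; the robot and the scene stay as the last step left them, time stands still between calls to the robot, and variables do not carry over. Pictures are saved under pics/ and viewed, about 8 in all and at most 12, crops included, and the job is handed in when it is done.

```bash
mkdir -p pics; python3 - <<'E'
from plant import r
import cv2,numpy as np,pickle
d={}
for n in("scene","top"):
    s=r.snapshot(n); d[n]=s; cv2.imwrite(f"pics/{n}0.png",s["image"][:,:,::-1])
    print(n,np.round(s["mtx"],1).tolist(),np.round(s["R"],3).tolist(),np.round(s["t"],3).tolist(), np.round(-s["R"].T@s["t"],3))
pickle.dump(d,open("d0.pkl","wb"))
print(r.get_state())
E
```

```text
scene [[554.7, 0.0, 315.3], [0.0, 554.7, 240.5], [0.0, 0.0, 1.0]] [[0.116, 0.993, -0.01], [0.596, -0.078, -0.799], [-0.795, 0.087, -0.601]] [-0.068, -0.198, 1.768] [ 1.531 -0.102  0.904]
top [[436.2, 0.0, 316.8], [0.0, 436.2, 242.7], [0.0, 0.0, 1.0]] [[0.005, -0.999, -0.034], [-0.995, -0.002, -0.099], [0.099, 0.034, -0.994]] [0.022, 0.543, 1.065] [ 0.435 -0.014  1.114]
{'clock': 0.1, 'q': array([ 1.30478776,  0.68990119, -0.1945538 ,  1.56620873,  0.15727962,
        0.90249976, -0.2151109 ]), 'qd': array([-0.00081523, -0.00096768,  0.00257696, -0.00234628, -0.00094053,
       -0.00137857,  0.0017953 ]), 'joint_torque': array([-2.92728670e-03, -5.28499281e+01, -1.27123699e+00, -1.53836739e+01,
       -5.24785719e-02,  1.98881324e-03,  7.30919351e-05]), 'tool_pos': array([ 0.18440808, -0.59660872,  0.24599874]), 'eef_rot': array([ 8.04800616e-01, -5.93544696e-01, -6.77705652e-04, -4.49909854e-04]), 'contact_force': array([0.28720352, 0.22774691, 0.61747191]), 'moment': array([-0.02989643,  0.02919201, -0.03047433]), 'opening': 0.9982955345814063}
```

View pics/scene0.png

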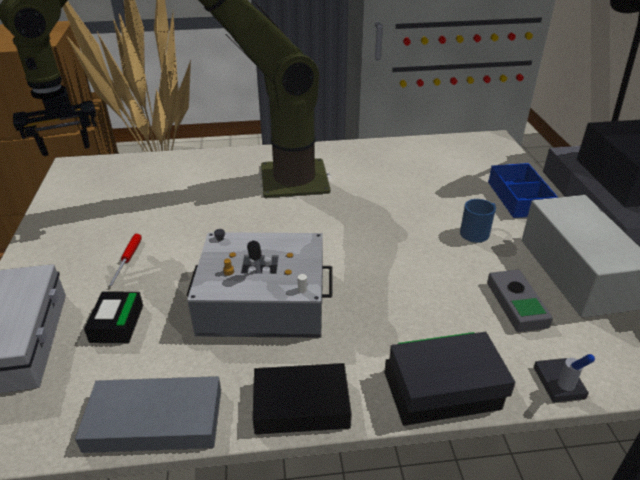

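View pics/top0.png

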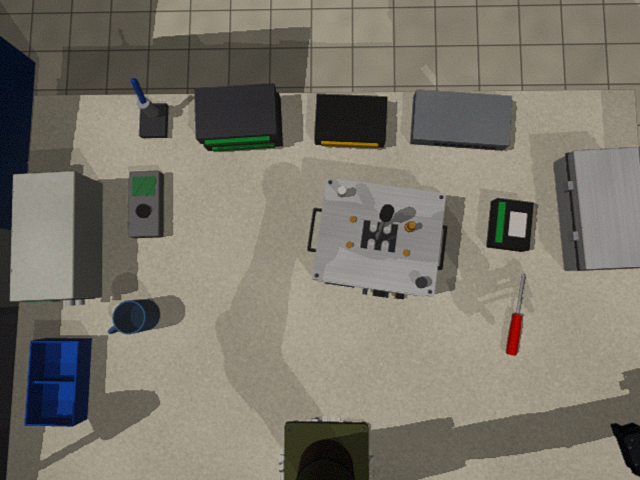

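The top view shows the case around (380,237), with the knob near (387,212) leaning far. The post is near (411,227), the far right corner. The fuse is near (342,190) and the nut near (421,281). I'll enlarge both views.

```bash
python3 - <<'E'
import cv2,pickle,numpy as np
d=pickle.load(open("d0.pkl","rb"))
a=d["top"]["image"][170:305,300:460,::-1]; b=d["scene"]["image"][225:340,185:335,::-1]
cv2.imwrite("pics/c1.png",cv2.resize(a,None,fx=5,fy=5,interpolation=2)[:600]); cv2.imwrite("pics/c2.png",cv2.resize(b,None,fx=5,fy=5,interpolation=2))
E
```

```text
(no output)
```

View pics/c1.png

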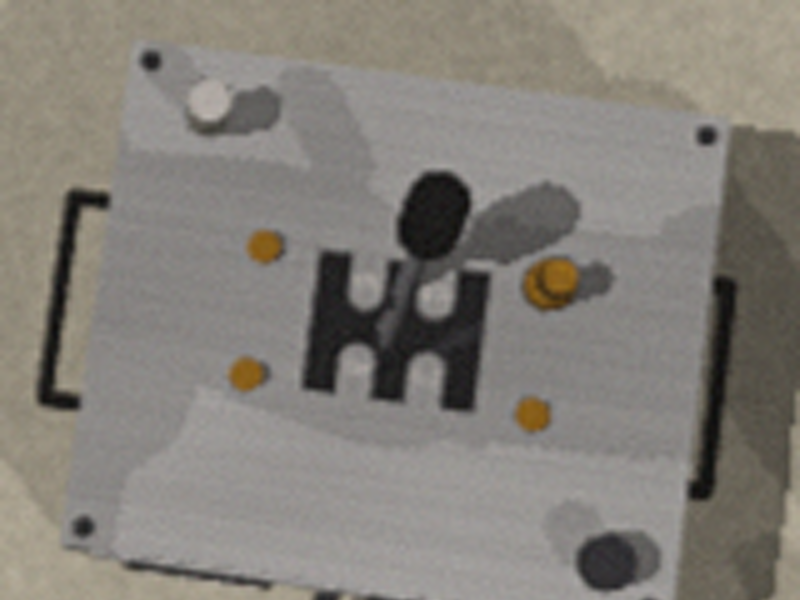

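View pics/c2.png

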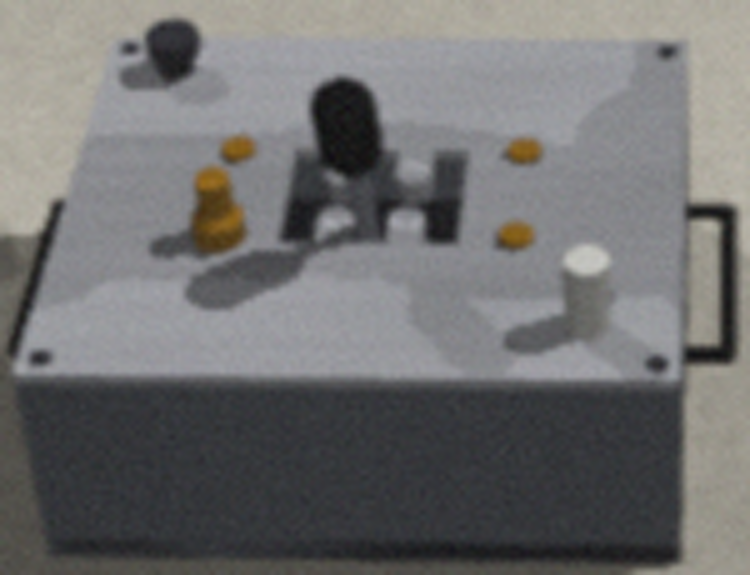

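The top crop gives the gate corners at (320,250), (490,270), (305,390) and (475,410). The caps are at (265,246), (247,374) and (533,414), the post top at (558,278) and the knob centre at about (435,215). The scene crop agrees that the post is at the far (+x), right (−y) corner.

```bash
cat > h.py <<'E'
import numpy as np,pickle
from scipy.optimize import least_squares
d=pickle.load(open("d0.pkl","rb"))
def proj(c,X):
    s=d[c]; p=s["mtx"]@(s["R"]@np.asarray(X)+s["t"]); return p[:2]/p[2]
def pt(c,u,v): return np.array([u,v])/5+((300,170) if c=="top" else (185,225))
def lev(g,f,s,L):  # lever direction approx: tan(f),tan(s)
    x,y,yaw=g; v=np.array([np.tan(f),np.tan(s),1]); v=v/np.linalg.norm(v)*L
    return W(g,v[0],v[1],.03+v[2])
def W(g,a,b,z): 
    c,s=np.cos(g[2]),np.sin(g[2]); return np.array([g[0]+c*a-s*b,g[1]+s*a+c*b,z])
E
python3 - <<'E'
from h import *
top=[(.03,.066,.114,265,246),(-.03,.066,.114,247,374),(-.03,-.066,.114,533,414),(.033,.04,.11,320,250),(.033,-.04,.11,490,270),(-.033,.04,.11,305,390),(-.033,-.04,.11,475,410),(.03,-.066,.144,558,278)]
sc=[(-.03,-.066,.114,238,148),(-.03,.066,.114,524,150),(.03,.066,.114,516,235),(.03,-.066,.144,212,175)]
def res(g): return np.concatenate([proj(c,W(g,*o[:3]))-pt(c,*o[3:]) for c,l in(("top",top),("scene",sc)) for o in l])
r=least_squares(res,[.5,-.1,0]); g=r.x; print(g,np.degrees(g[2])); print(np.round(r.fun.reshape(-1,2),1).tolist())
def rl(p): return np.concatenate([proj("top",lev(g,*p,.157))-pt("top",435,215),proj("scene",lev(g,*p,.157))-pt("scene",347,127)])
q=least_squares(rl,[.2,0]); print("lever",q.x,q.fun,"knob",lev(g,*q.x,.157))
def onz(c,uv,z):
    s=d[c];ray=s["R"].T@np.linalg.inv(s["mtx"])@np.append(uv,1);o=-s["R"].T@s["t"];return o+ray*(z-o[2])/ray[2]
for n,u,z in(("fuse",(210,103),.148),("nut",(607,562),.132),("c1",(133,40),.11),("c2",(728,122),.11),("c3",(63,548),.11)): print(n,onz("top",pt("top",*u),z))
for n,a,b in(("up",0,0),("side",0,-.38),("home",.3,-.38)): print(n,lev(g,a,b,.157),lev(g,a,b,.18))
print("post",W(g,.03,-.066,.127))
E
```

```text
[ 0.55108877 -0.12232489 -0.13657912] -7.82540742379437
[[-0.5, -0.3], [-0.4, -0.3], [-0.2, -0.3], [-0.3, -0.5], [0.2, 0.1], [-1.1, -0.5], [-0.4, 0.4], [0.3, -0.7], [-0.7, -0.9], [-0.6, -1.0], [-0.6, -1.2], [-0.7, -0.0]]
lever [ 0.27370122 -0.0171216 ] [-0.64651373 -0.19750731 -0.66499983 -0.21655532] knob [ 0.59277209 -0.13066588  0.18113546]
fuse [ 0.64894977 -0.03607952  0.148     ]
nut [ 0.44436322 -0.21281357  0.132     ]
c1 [ 0.68753255 -0.00087644  0.11      ]
c2 [ 0.64789971 -0.2766101   0.11      ]
c3 [0.44971664 0.03050324 0.11      ]
up [ 0.55108877 -0.12232489  0.187     ] [ 0.55108877 -0.12232489  0.21      ]
side [ 0.54315985 -0.1800171   0.17580035] [ 0.54199829 -0.18846882  0.19715963]
home [ 0.58641255 -0.18367655  0.17013281] [ 0.59158737 -0.19266438  0.19066182]
post [ 0.57182317 -0.19179491  0.127     ]
```

The gate is at (0.551, −0.122) with yaw −7.8°, and the target slot is +x, −y. With the gripper shut, I'll swing around high to the far side of the knob, with tool x along −y_case.

```bash
python3 -m pendant '[[[0,0,0.05],[-0.01,-0.02,0],0],[[0,0,0.1],[-0.03,-0.055,0],0],[[0,0,0.16],[-0.05,-0.095,0],0],[[0,0,0.22],[-0.07,-0.135,0],0],[[0,0,0.28],[-0.09,-0.175,0],0],[[0,0,0.34],[-0.11,-0.215,0],0],[[0,0,0.4],[-0.13,-0.25,0],0],[[0,0,0.436],[-0.145,-0.28,0],0],[[0,0,0.436],[-0.15,-0.29,0],0],[[0,0,0.436],[-0.15,-0.29,0],0]]' 20
cat > st.py <<'E'
from plant import r
from h import *
from scipy.spatial.transform import Rotation as Ro
g=[.55109,-.12232,-.13658]
s=r.get_state(); p=s["tool_pos"]; c,sn=np.cos(g[2]),np.sin(g[2]); R=np.array([[c,sn],[-sn,c]])
M=Ro.from_quat(s["eef_rot"]).as_matrix(); f=R@s["contact_force"][:2]
print("t",s["clock"],"case ab",np.round(R@(p[:2]-g[:2]),4),"z",round(p[2],4),"f",f.round(1),round(s["contact_force"][2],1),"open",round(s["opening"],3))
print("toolx in case",np.round(R@M[:2,0],3),"toolz",M[:,2].round(3))
E
python3 st.py
```

```text
clock: 1.1
tool_pos: [0.4185, -0.3668, 0.2465]
eef_rot: [-0.659, 0.752, 0.0, 0.0]
contact_force: [-0.6, 0.1, 0.7]
opening: 0.114
t 1.1 case ab [-0.0981 -0.2603] z 0.2465 f [-0.6  0.1] 0.7 open 0.114
toolx in case [ 0.005 -1.   ] toolz [-0.     0.001 -1.   ]
```

```bash
python3 -m pendant '[[[0,0,0],[-0.03,-0.02,0],0],[[0,0,0],[-0.06,-0.05,0],0],[[0,0,0],[-0.095,-0.08,0],0],[[0,0,0],[-0.13,-0.11,0],0],[[0,0,0],[-0.165,-0.14,0],0],[[0,0,0],[-0.2,-0.165,0],0],[[0,0,0],[-0.23,-0.185,0],0],[[0,0,0],[-0.25,-0.195,0],0],[[0,0,0],[-0.26,-0.198,0],0],[[0,0,0],[-0.26,-0.198,0],0]]'
python3 st.py
```

```text
clock: 2.1
tool_pos: [0.6484, -0.1382, 0.2463]
eef_rot: [-0.657, 0.754, 0.0, -0.0]
contact_force: [-0.5, 0.1, -0.1]
opening: -0.001
t 2.1 case ab [ 0.0985 -0.0025] z 0.2463 f [-0.5  0.1] -0.1 open -0.001
toolx in case [ 0. -1.] toolz [-0.001 -0.    -1.   ]
```

```bash
python3 -m pendant '[[[0,0,0],[0,0,0.025],0],[[0,0,0],[0,0,0.05],0],[[0,0,0],[0,0,0.07],0],[[0,0,0],[0,0,0.076],0],[[0,0,0],[0,0.015,0.076],0],[[0,0,0],[0,0.03,0.076],0],[[0,0,0],[0,0.04,0.076],0],[[0,0,0],[0,0.048,0.076],0],[[0,0,0],[0,0.055,0.076],0],[[0,0,0],[0,0.055,0.076],0]]'
python3 st.py
python3 -m pendant '[[[0,0,0],[0,0.004,0],0],[[0,0,0],[0,0.008,0],0],[[0,0,0],[0,0.012,0],0],[[0,0,0],[0,0.016,0],0],[[0,0,0],[0,0.019,0],0],[[0,0,0],[0,0.02,0],0],[[0,0,0],[0,0.02,0],0]]'
python3 st.py
python3 - <<'E'
from plant import r
import cv2
for n in("top","scene"):
    s=r.snapshot(n)["image"][:,:,::-1]
    s=s[170:305,300:460] if n=="top" else s[200:320,185:345]
    cv2.imwrite(f"pics/{n}1.png",cv2.resize(s,None,fx=4,fy=4,interpolation=2))
a,b=[cv2.imread(f"pics/{n}1.png")for n in("top","scene")]
import numpy as np
cv2.imwrite("pics/m1.png",cv2.resize(np.vstack([a[:480],b[:480]]),None,fx=.6,fy=.6,interpolation=3))
E
```

```text
clock: 3.1
tool_pos: [0.5941, -0.131, 0.1716]
eef_rot: [-0.657, 0.754, -0.001, 0.0]
contact_force: [3.2, -1.4, 1.8]
opening: 0.003
t 3.1 case ab [ 0.0438 -0.0027] z 0.1716 f [ 3.3 -0.9] 1.8 open 0.003
toolx in case [-0.001 -1.   ] toolz [ 0.001 -0.001 -1.   ]
clock: 3.8
tool_pos: [0.5743, -0.1272, 0.1706]
eef_rot: [-0.657, 0.754, 0.0, -0.0]
contact_force: [2.2, -1.9, 1.1]
opening: 0.006
t 3.8 case ab [ 0.0237 -0.0017] z 0.1706 f [ 2.4 -1.6] 1.1 open 0.006
toolx in case [ 0. -1.] toolz [-0.  0. -1.]
```

View pics/m1.png

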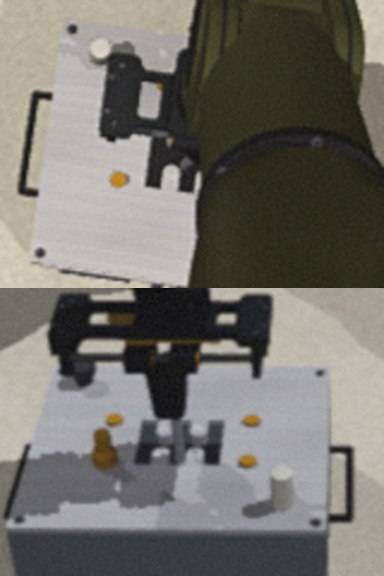

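The lever seems upright now, pushed along by about 3 N. I'll back off, rise, and move over to the +y side, then check from a picture there.

```bash
python3 -m pendant '[[[0,0,0],[0,-0.015,0],0],[[0,0,0],[0,-0.02,-0.03],0],[[0,0,0],[0,-0.02,-0.07],0],[[0,0,0],[-0.01,-0.015,-0.076],0],[[0,0,0],[-0.04,0.0,-0.076],0],[[0,0,0],[-0.08,0.02,-0.076],0],[[0,0,0],[-0.1,0.024,-0.076],0],[[0,0,0],[-0.1,0.024,-0.076],0]]'
python3 st.py
python3 - <<'E'
from plant import r
import cv2
s=r.snapshot("scene")["image"][225:340,185:335,::-1]
cv2.imwrite("pics/s2.png",cv2.resize(s,None,fx=5,fy=5,interpolation=2))
E
```

```text
clock: 4.7
tool_pos: [0.5619, -0.0199, 0.2456]
eef_rot: [-0.66, 0.751, 0.003, -0.001]
contact_force: [-0.4, 0.0, -0.2]
opening: 0.007
t 4.7 case ab [-0.0032  0.103 ] z 0.2456 f [-0.4 -0. ] -0.2 open 0.007
toolx in case [ 0.008 -1.   ] toolz [-0.005  0.003 -1.   ]
```

View pics/s2.png

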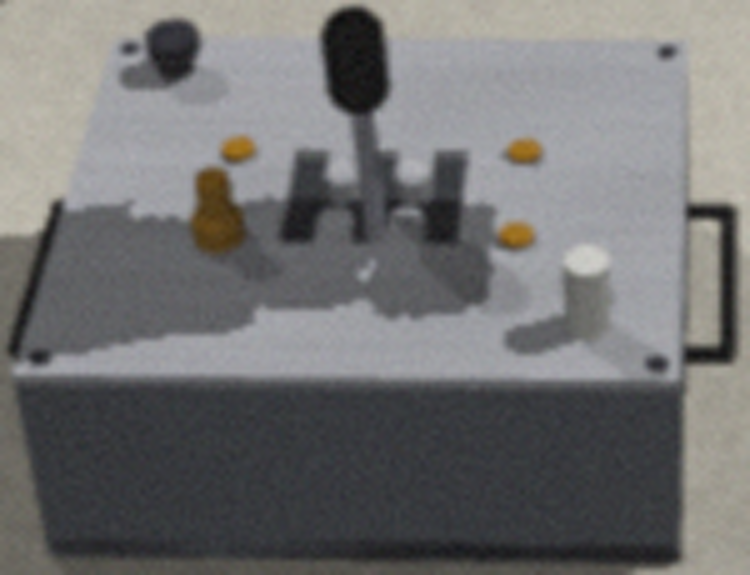

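The lever is upright, with the knob centre at (356,60), and the post hasn't moved. Next I'll fit the lean.

```bash
python3 - <<'E'
from h import *
g=[.55109,-.12232,-.13658]
for uv in((356,60),):
  q=least_squares(lambda p:proj("scene",lev(g,*p,.157))-pt("scene",*uv)-np.array([-.65,-.75]),[0,0]);print(q.x,q.fun, "top a",.175*np.sin(q.x[0]))
E
```

```text
[ 0.00394256 -0.01748864] [7.96029909e-14 2.84217094e-14] top a 0.0006899467241567984
```

```bash
python3 -m pendant '[[[0,0,0],[0,-0.003,0.03],0],[[0,0,0],[0,-0.003,0.06],0],[[0,0,0],[0,-0.003,0.078],0],[[0,0,0],[0.02,-0.003,0.078],0],[[0,0,0],[0.045,-0.003,0.078],0],[[0,0,0],[0.06,-0.003,0.078],0],[[0,0,0],[0.06,-0.003,0.078],0]]'
python3 st.py
python3 -m pendant '[[[0,0,0],[0.008,0,0],0],[[0,0,0],[0.016,0,0],0],[[0,0,0],[0.024,0,0],0],[[0,0,0],[0.032,0,0],0],[[0,0,0],[0.038,0,0],0],[[0,0,0],[0.044,0,0],0],[[0,0,0],[0.05,0,0],0],[[0,0,0],[0.055,0,0],0],[[0,0,0],[0.058,0,0],0],[[0,0,0],[0.058,0,0],0]]'
python3 st.py
```

```text
clock: 5.45
tool_pos: [0.558, -0.0894, 0.1684]
eef_rot: [-0.655, 0.756, -0.0, -0.001]
contact_force: [0.4, -0.2, -0.5]
opening: 0.005
t 5.45 case ab [0.0024 0.0336] z 0.1684 f [ 0.4 -0.2] -0.5 open 0.005
toolx in case [-0.006 -1.   ] toolz [-0.002 -0.003 -1.   ]
clock: 6.45
tool_pos: [0.551, -0.1429, 0.1687]
eef_rot: [-0.657, 0.754, -0.0, -0.0]
contact_force: [0.2, 2.0, -1.6]
opening: 0.007
t 6.45 case ab [ 0.0027 -0.0204] z 0.1687 f [-0.1  2. ] -1.6 open 0.007
toolx in case [-0. -1.] toolz [-0. -0. -1.]
```

```bash
python3 -m pendant '[[[0,0,0],[0.002,0,0],0],[[0,0,0],[0.004,0,0],0],[[0,0,0],[0.005,0,0],0],[[0,0,0],[0.005,0,0],0]]'
python3 st.py
python3 - <<'E'
from plant import r
import cv2
s=r.snapshot("scene")["image"][200:315,185:335,::-1]
cv2.imwrite("pics/s3.png",cv2.resize(s,None,fx=5,fy=5,interpolation=2))
E
```

```text
clock: 6.85
tool_pos: [0.5505, -0.1473, 0.1687]
eef_rot: [-0.657, 0.754, 0.0, -0.0]
contact_force: [0.5, 3.4, -1.7]
opening: -0.003
t 6.85 case ab [ 0.0028 -0.0248] z 0.1687 f [0.1 3.5] -1.7 open -0.003
toolx in case [ 0. -1.] toolz [-0. -0. -1.]
```

View pics/s3.png

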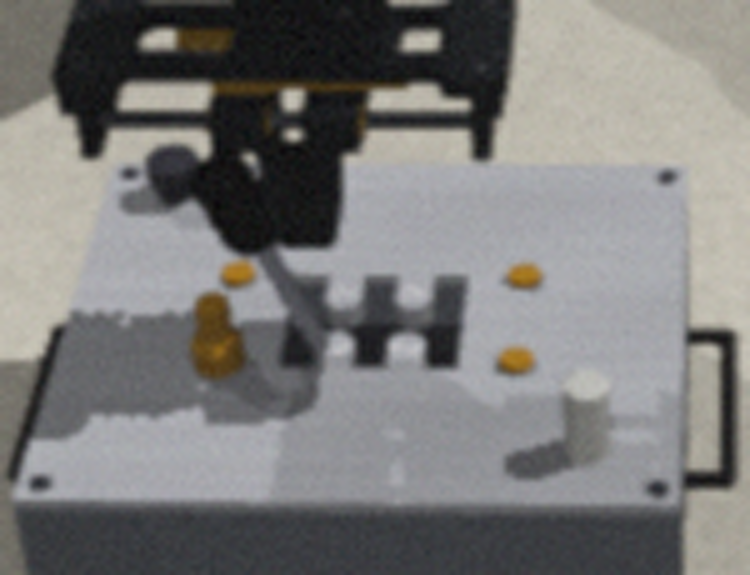

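```bash
python3 - <<'E'
from h import *
g=[.55109,-.12232,-.13658]
q=least_squares(lambda p:proj("scene",lev(g,*p,.157))-pt("scene",238,75)-np.array([-.65,-.75]),[0,0]);print(q.x,lev(g,*q.x,.157))
for s in(-.3,-.34,-.38): print(s,(proj("scene",lev(g,0.0,s,.157))-np.array([-.65,-.75])-[185,225])*5)
E
```

```text
[-0.01153406 -0.3621542 ] [ 0.54183939 -0.17719169  0.17680778]
-0.3 [257.75333866  71.58768835]
-0.34 [244.61137751  75.14638639]
-0.38 [231.74312834  79.1304105 ]
```

The knob is at about (238,200), so side ≈ −0.36 and fore ≈ 0, nearly at the stop. I'll press a little further until the force rises.

```bash
python3 -m pendant '[[[0,0,0],[0.002,0,0],0],[[0,0,0],[0.004,0,0],0],[[0,0,0],[0.004,0,0],0]]'
python3 st.py
```

```text
clock: 7.2
tool_pos: [0.5501, -0.1508, 0.1687]
eef_rot: [-0.657, 0.754, 0.0, 0.0]
contact_force: [-0.2, 4.9, -2.0]
opening: 0.005
t 7.2 case ab [ 0.0029 -0.0284] z 0.1687 f [-0.9  4.8] -2.0 open 0.005
toolx in case [ 0. -1.] toolz [ 0.     0.001 -1.   ]
```

```bash
python3 -m pendant '[[[0,0,0],[-0.015,0,0],0],[[0,0,0],[-0.035,0.005,0],0],[[0,0,0],[-0.04,0.03,0],0],[[0,0,0],[-0.035,0.055,0],0],[[0,0,0],[-0.015,0.058,0],0],[[0,0,0],[0.01,0.058,0],0],[[0,0,0],[0.024,0.058,0.001],0],[[0,0,0],[0.024,0.058,0.001],0]]'
python3 st.py
python3 -m pendant '[[[0,0,0],[0,-0.012,0],0],[[0,0,0],[0,-0.024,0],0],[[0,0,0],[0,-0.032,0],0],[[0,0,0],[0,-0.04,0],0],[[0,0,0],[0,-0.047,0],0],[[0,0,0],[0,-0.053,0],0],[[0,0,0],[0,-0.058,0],0],[[0,0,0],[0,-0.063,0],0],[[0,0,0],[0,-0.065,0],0],[[0,0,0],[0,-0.065,0],0]]'
python3 st.py
```

```text
clock: 8.0
tool_pos: [0.4892, -0.17, 0.1679]
eef_rot: [-0.656, 0.755, -0.001, -0.001]
contact_force: [-0.3, -1.3, -0.6]
opening: 0.004
t 8.0 case ab [-0.0549 -0.0557] z 0.1679 f [-0.1 -1.4] -0.6 open 0.004
toolx in case [-0.004 -1.   ] toolz [ 0.001 -0.002 -1.   ]
clock: 9.0
tool_pos: [0.5535, -0.1759, 0.1673]
eef_rot: [-0.657, 0.754, 0.0, -0.0]
contact_force: [-3.7, 1.8, -1.8]
opening: 0.008
t 9.0 case ab [ 0.0097 -0.0527] z 0.1673 f [-3.9  1.2] -1.8 open 0.008
toolx in case [ 0. -1.] toolz [-0.001  0.    -1.   ]
```

```bash
python3 -m pendant '[[[0,0,0],[0,-0.003,0],0],[[0,0,0],[0,-0.005,0],0],[[0,0,0],[0,-0.007,0],0],[[0,0,0],[0,-0.007,0],0]]'
python3 st.py
python3 -m pendant '[[[0,0,0],[0,-0.002,0],0],[[0,0,0],[0,-0.004,0],0],[[0,0,0],[0,-0.004,0],0]]'
python3 st.py
python3 - <<'E'
from plant import r
import cv2
s=r.snapshot("scene")["image"][225:340,185:335,::-1]
cv2.imwrite("pics/s4.png",cv2.resize(s,None,fx=5,fy=5,interpolation=2))
E
```

```text
clock: 9.4
tool_pos: [0.5611, -0.177, 0.1678]
eef_rot: [-0.657, 0.754, -0.0, 0.0]
contact_force: [-3.3, 1.5, -2.3]
opening: 0.008
t 9.4 case ab [ 0.0174 -0.0528] z 0.1678 f [-3.4  1. ] -2.3 open 0.008
toolx in case [ 0. -1.] toolz [ 0.001 -0.    -1.   ]
clock: 9.7
tool_pos: [0.5641, -0.1774, 0.1675]
eef_rot: [-0.657, 0.754, 0.001, -0.001]
contact_force: [-5.5, 1.3, -2.9]
opening: 0.004
t 9.7 case ab [ 0.0204 -0.0528] z 0.1675 f [-5.7  0.5] -2.9 open 0.004
toolx in case [ 0. -1.] toolz [-0.002  0.    -1.   ]
```

View pics/s4.png

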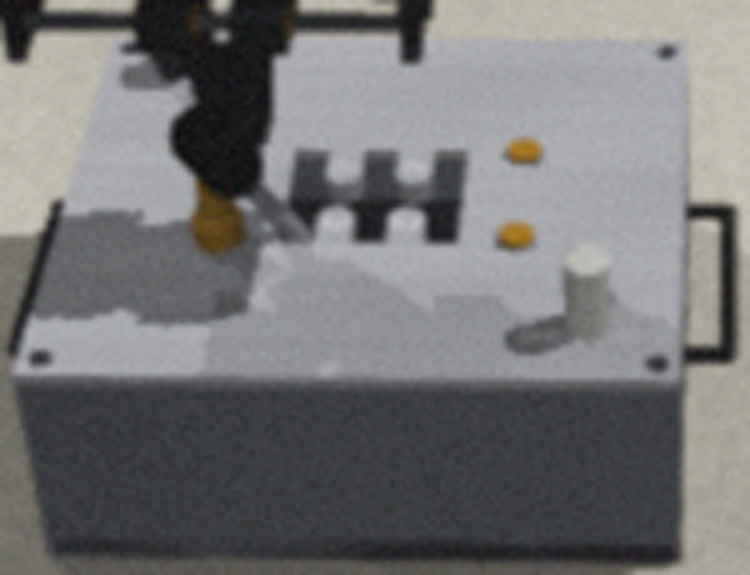

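The lever is in the post's slot, the post is unmoved at (218,235), and the force is rising. I'll press a few mm more, then retreat and measure the lean.

```bash
python3 -m pendant '[[[0,0,0],[0,-0.002,0],0],[[0,0,0],[0,-0.004,0],0],[[0,0,0],[0,-0.004,0],0]]'
python3 st.py
python3 -m pendant '[[[0,0,0],[0,0.015,0],0],[[0,0,0],[0,0.05,0],0],[[0,0,0],[0,0.07,-0.04],0],[[0,0,0],[0,0.09,-0.08],0],[[0,0,0],[-0.02,0.12,-0.1],0],[[0,0,0],[-0.05,0.15,-0.1],0],[[0,0,0],[-0.05,0.17,-0.1],0],[[0,0,0],[-0.05,0.17,-0.1],0]]'
python3 st.py
python3 - <<'E'
from plant import r
import cv2,numpy as np
o=[]
for n in("scene","top"):
    s=r.snapshot(n)["image"][:,:,::-1]
    s=s[225:340,185:335] if n=="scene" else s[170:305,300:460]
    s=cv2.resize(s,None,fx=5,fy=5,interpolation=2); cv2.imwrite(f"pics/{n}5.png",s); o.append(s)
E
```

```text
clock: 10.05
tool_pos: [0.5663, -0.1777, 0.167]
eef_rot: [-0.657, 0.754, 0.002, -0.002]
contact_force: [-7.9, 2.2, -2.1]
opening: 0.003
t 10.05 case ab [ 0.0226 -0.0528] z 0.167 f [-8.1  1.1] -2.1 open 0.003
toolx in case [ 0. -1.] toolz [-0.005  0.001 -1.   ]
clock: 10.85
tool_pos: [0.4073, -0.1051, 0.2692]
eef_rot: [-0.658, 0.753, -0.002, 0.001]
contact_force: [-0.5, -0.1, 0.1]
opening: 0.005
t 10.85 case ab [-0.1448 -0.0025] z 0.2692 f [-0.5 -0.2] 0.1 open 0.005
toolx in case [ 0.002 -1.   ] toolz [ 0.005 -0.001 -1.   ]
```

View pics/scene5.png

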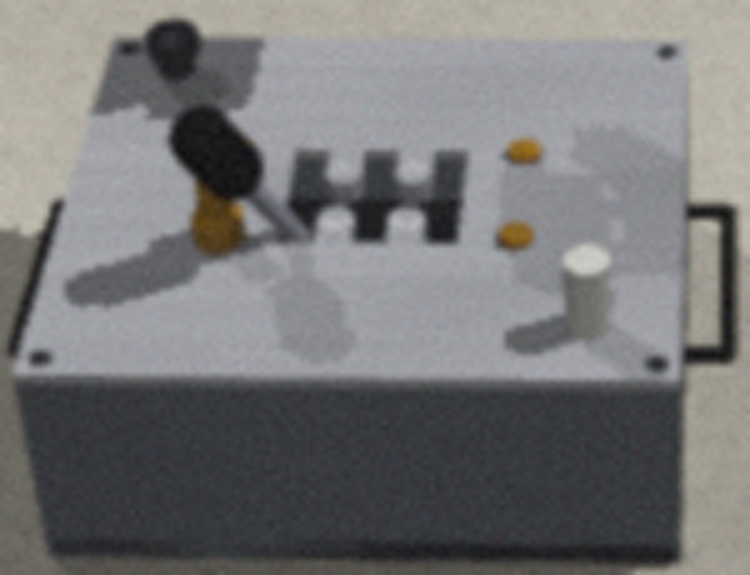

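View pics/top5.png

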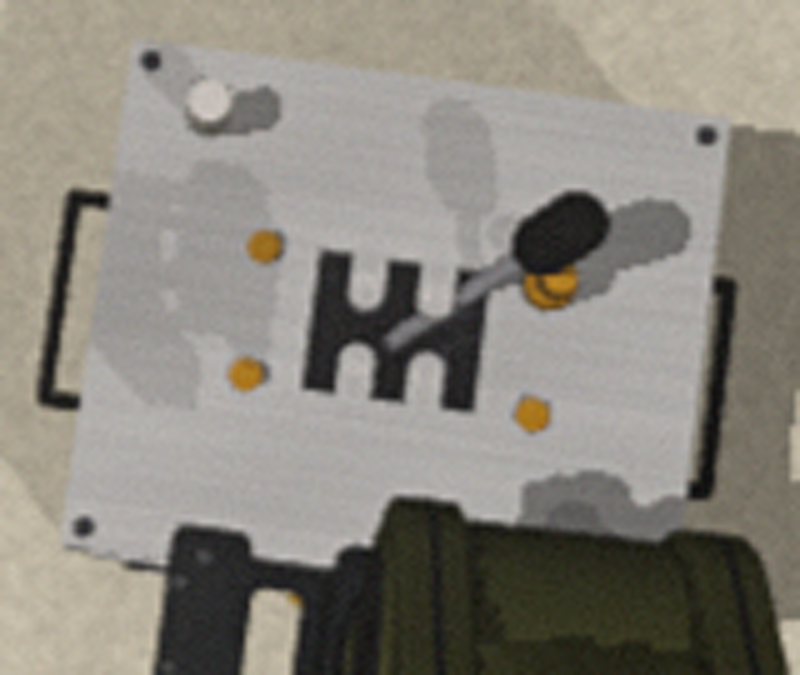

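The knob centre is at (216,152) in the scene crop and (561,233) in the top crop. The post still stands at (552,285). I'll fit the final lean.

```bash
python3 - <<'E'
from h import *
g=[.55109,-.12232,-.13658]
q=least_squares(lambda p:np.r_[proj("scene",lev(g,*p,.157))-pt("scene",216,152)+[.65,.75],proj("top",lev(g,*p,.157))-pt("top",561,233)+[.3,.3]],[.2,-.3]);k=lev(g,*q.x,.157);print(q.x,q.fun,k,np.linalg.norm(k[:2]-W(g,.03,-.066,0)[:2]))
E
python3 -m pendant '[[[0,0,0],[0,0,0],0],[[0,0,0],[0,0,0],0],[[0,0,0],[0,0,0],0]]'
```

```text
[ 0.30571756 -0.40465977] [ 0.05585468  0.41424499 -0.17517973  0.37557047] [ 0.5863452  -0.18708731  0.16860471] 0.015263386093001664
clock: 11.25
tool_pos: [0.4079, -0.1058, 0.2675]
eef_rot: [-0.657, 0.754, -0.0, 0.0]
contact_force: [-1.3, -0.2, -0.9]
opening: 0.002
```

```bash
python3 -c "from plant import r; print(r.finish_job())"
```

```text
the job is handed in; nothing more can be done
None
```

I pushed the lever with the shut fingers and never gripped it. It went back to upright, sideways through the cross slot, then fully home into the far right corner slot (+x, −y) beside the post. I then backed the arm off and handed the job in at about 11 s.

- **Lever:** the last fit from both cameras gave a lean of about +0.31 along x and −0.40 along y. Both are slightly past the nominal stops of 0.30 and 0.38, which I put down to measurement error, so I take it as fully home. I measured this from one pair of pictures and did not check the lever's speed separately.
- **Post and fuse:** the knob was about 15 mm horizontally from where I first measured the post. The post and fuse showed no visible movement.
- **Nut:** it looked unmoved in the scene view, but the arm hid it in the last top view.
- **Items on the table:** I did not look again at the screwdriver, module, meter or mug. The tool stayed above the case top throughout and never came near them.
- **Forces:** the highest reading was about 8 N, when pressing the lever against its end stop. After backing off it was about 1 N, which is within the noise.

No check failed or disagreed.

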